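# Line up loan tags and aim the hand scanner

### The arm

A 6-joint arm with a two-finger parallel gripper is mounted at the origin on the work surface. World frame = base frame: x ahead of the robot, y to its left, z up, the work surface at z = 0. Lengths are in m, angles in rad, forces in N, time in s.
With the tool pointing down it reaches from about 0.35 to 0.775 m from the base axis. Payload 5.5 kg.
Tool frame: the origin (TCP) lies on the centre line of the jaws, within the pads' length; the fingertips stand 17 mm ahead of it and the grasp point (between the pads) lies 2 mm behind it; y points along the fingers, x is the direction in which the jaws open and shut, and the axes are right-handed (so a half turn about y gives the same grasp; the last joint's range is limited). The gripper opens to 85 mm and grips with 20 to 120 N. Pads are 22 mm wide; open, the fingers measure 114 mm over their backs; the gripper's body (76 mm by 85 mm) begins 54 mm behind the grasp point. The pads swing forward as they close: fully open they stand 13 mm farther back than shut.
Start: joints at [-1.288, 0.313, 0.046, 1.304, 0, 1.431], TCP at [0.236, -0.524, 0.216] pointing down, gripper open.
Joint ranges: [-2.76, 2.76], [-0.86, 1.69], [-1.03, 1.26], [-2.2, 2.34], [-1.47, 1.5], [-3.14, 3.14]. Speed limits (rad/s): [2.57, 2.57, 3.14, 3.14, 3.14, 3.14].

### API

Orientations are given as a rotation vector (axis times angle).
In Python, from bench import arm gives the robot as it stands.
- The arm moves only by the tool step_arm, never from a script. Its argument "steps" is a list of rows, each a list of 4 numbers: the shift along the world's x, y, z in m, then the turn about the world's z in rad. A call has 1 to 12 rows; each row is the pose to reach, as a shift and turn from the pose measured when the call began; what a row does not reach only later rows make up. A row lasts 1/10 s, in which the tool goes at most 50 mm and 8.59 degrees, less where a joint would pass 70% of its speed; a pose out of reach is approached as far as the arm can. A call with a gripper value outside its range is refused whole. "jaw" is the closure, from 0 (fully open) to 1 (shut), set as the call begins (left out, the last holds). The fingers move at their own pace and stop on an object; "squeeze" is the grip in N (left out, the last holds). Time passes only in rows, so rows that repeat a pose let the fingers close. It gives the time, the measured TCP pose, the force and the opening at its end, in the units of the state.
- arm.get_obs(): the state, without advancing time (a new reading comes with each control period).
- arm.camera(name): name is "scene" or "side" or "wrist"; returns a dict with "img" (480x640x3 uint8, blue, green, red), "K" (3x3 intrinsics, pixels), "rvec" (rotation vector, rad) and "tvec" (3), from world to camera coordinates, as OpenCV has them; the wrist camera has in their place "T_tool_cam" (4x4, takes a point from camera to tool coordinates, whose origin is the TCP and whose axes are the tool frame's). Camera axes: x right, y down, z forward; pixel columns grow to the right and rows downward; lengths in m; the calibration is good to about 2 mm. A picture is of the moment at which its call begins: read the wrist's pose just before it. There is no depth.
- arm.sign_off(): hands the job in, once; it reports no verdict.
The state is a dict: "clock": time; "joint_positions": joint angles; "qd": joint speeds; "effort": joint torques, N m; "position": TCP position; "ee_rot": TCP orientation; "ft_force": force on the tool from outside, world axes, zero at the start; "moment": the same for the moment, N m; "opening": opening from 0.0 (shut) to 1.0 (fully open).
Only numpy, scipy, OpenCV 4.12 (cv2) and the standard library are available. Lean on these libraries where they do the work, as an engineer would, in place of code of your own. Each camera call takes 0.05 s, during which the arm holds its last target. There are 200 camera calls.

### The job

First straighten the three wooden bar-code tags on the black mat into one even row, end to end along the mat's long direction and in the order they lie, with about 20 mm between neighbours, and let go of them. Then draw the hand scanner out of its holder and hold it in the air leaning at about 45 degrees, its small screen on the upper side and its black nose over the centre of the middle tag, about 5 cm above it; finish while still holding it there. Bump nothing with the scanner on the way, keep the row straight, and leave the mug, the plant and the note block where they stand.

Things in the scene. Friction and masses are not known exactly. Their poses are not given: they have to be found in the camera images.
- mat: thin black rubber mat fixed to the desk, 180 (x) by 320 (y) by 3 mm. Origin: centre of its underside, at desk height; its y axis runs along its long direction, to the robot's left
- tag_left: wooden tag, a flat block 46 (x) by 60 (y) by 18 mm tall, about 50 g, loose on the mat, with a pattern of black bars on white paper on top. Origin: centre of its underside, z up. The tag at the left (+y) end of the mat as the robot sees it; at the start its x axis is within about 0.5 rad of the mat's x axis
- tag_mid: wooden tag, a flat block 46 (x) by 60 (y) by 18 mm tall, about 50 g, loose on the mat, with a pattern of black bars on white paper on top. Origin: centre of its underside, z up. The middle tag; at the start it lies farther from the robot than the left one
- tag_right: wooden tag, a flat block 46 (x) by 60 (y) by 18 mm tall, about 50 g, loose on the mat, with a pattern of black bars on white paper on top. Origin: centre of its underside, z up. The tag at the right (-y) end of the mat
- holder: black upright holder fixed to the desk, at the left or the right of the mat: base plate 90 x 90 x 10 mm, on it a socket with outer size 40 (x) by 52 (y) mm, open at the top, inside 28 (x) by 40 (y) mm and 65 mm deep; rim 75 mm above the desk. Origin: centre of the underside
- scanner: straight grey plastic bar, 180 mm long, about 160 g, loosely upright in the holder, nose down, 10 mm above the desk. Section 24 (x) by 36 (y) mm; the last 30 mm is a black nose 18 by 28 mm. Origin: centre of the nose's end face; z along the bar away from the nose. Small screen on the +x face, 86 to 122 mm from the nose end, at the start facing away from the robot within 0.5 rad
- scanner_grip (a point): point on the scanner's axis 145 mm from its nose end (35 mm below its top, 155 mm above the desk at the start), a good place to grip from above; axes as the scanner's
- mug: white ceramic mug, 80 mm across plus a handle, 95 mm tall, beside the mat on the side where the holder is not. Origin: centre of its underside
- plant: small terracotta pot with a succulent, 68 mm across, about 90 mm tall, beyond the mat. Origin: centre of its underside
- notes: block of note paper, 76 x 76 x 30 mm, beyond the mat. Origin: centre of its underside
There are look-alikes about, which are no part of the job. Leave any pink or yellow look-alike of the scanner alone.

How it is judged:
On the way, in this order (a step that is already met when the one before it is completed fails the run):
1. the three tags lie in an even row on the mat, let go (angle between the x axis of each of tag_left, tag_mid, tag_right and the x axis of mat, either way round below 0.14 rad and angle between each of tag_left, tag_mid, tag_right's own z axis and vertical below 0.1 rad and z of each of tag_left, tag_mid, tag_right in the frame of mat below 0.008 m and x of tag_left in the frame of mat between -0.075 and 0.075 m and linear speed of each of tag_left, tag_mid, tag_right below 0.02 m/s and x of tag_mid in the frame of mat between -0.075 and 0.075 m and x of tag_right in the frame of mat between -0.075 and 0.075 m and y of tag_mid in the frame of mat between -0.06 and 0.06 m and x of tag_left in the frame of tag_mid between -0.009 and 0.009 m and y of tag_left in the frame of tag_mid between 0.071 and 0.089 m and x of tag_right in the frame of tag_mid between -0.009 and 0.009 m and y of tag_right in the frame of tag_mid between -0.089 and -0.071 m and contact force between each of tag_left, tag_mid, tag_right and the fingers below 0.1 N), for 0.2 s.
2. the scanner is drawn up clear of its holder in the gripper (z of scanner in the frame of holder above 0.08 m and contact force between scanner and the fingers above 1 N), for 0.1 s.
At the end, for the whole second after the job is handed in: Tags flat and still on the mat, square within 8 deg, centres 80 mm apart and in line, each within 9 mm. Scanner held only by the gripper, still, leaning 29 to 62 deg, screen side up (normal 26 to 64 deg from up), nose within 30 mm of the middle tag's centre sideways, 35 to 130 mm above the desk (angle between the x axis of each of tag_left, tag_mid, tag_right and the x axis of mat, either way round below 0.14 rad and angle between each of tag_left, tag_mid, tag_right's own z axis and vertical below 0.1 rad and z of each of tag_left, tag_mid, tag_right in the frame of mat below 0.008 m and x of tag_left in the frame of mat between -0.075 and 0.075 m and linear speed of each of tag_left, tag_mid, tag_right below 0.02 m/s and x of tag_mid in the frame of mat between -0.075 and 0.075 m and x of tag_right in the frame of mat between -0.075 and 0.075 m and y of tag_mid in the frame of mat between -0.06 and 0.06 m and x of tag_left in the frame of tag_mid between -0.009 and 0.009 m and y of tag_left in the frame of tag_mid between 0.071 and 0.089 m and x of tag_right in the frame of tag_mid between -0.009 and 0.009 m and y of tag_right in the frame of tag_mid between -0.089 and -0.071 m and contact force between scanner and the fingers above 1 N and contact force between scanner and holder below 0.1 N and contact force between scanner and tag_left below 0.1 N and contact force between scanner and tag_mid below 0.1 N and contact force between scanner and tag_right below 0.1 N and horizontal distance between scanner and tag_mid below 0.03 m and height (world z) of scanner between 0.035 and 0.13 m and angle between scanner's own z axis and vertical between 0.5 and 1.08 rad and angle between scanner's own x axis and vertical between 0.45 and 1.12 rad and linear speed of scanner below 0.03 m/s and angular speed of scanner below 0.3 rad/s); the arm keeps its last pose, push and grip.
It fails at once if the mug is pushed away or tipped (distance of mug from where it was at the start of the episode above 0.03 m or angle between mug's own z axis and vertical above 0.5 rad).
It fails at once if the potted plant is pushed away or tipped (distance of plant from where it was at the start of the episode above 0.03 m or angle between plant's own z axis and vertical above 0.5 rad).
It fails at once if the note block is pushed away or tipped (distance of notes from where it was at the start of the episode above 0.03 m or angle between notes's own z axis and vertical above 0.5 rad).
It fails at once if the scanner knocks the tags, the mug, the plant or the note block (contact force between scanner and tag_left above 1 N or contact force between scanner and tag_mid above 1 N or contact force between scanner and tag_right above 1 N or contact force between scanner and mug above 1 N or contact force between scanner and plant above 1 N or contact force between scanner and notes above 1 N).
It also fails if it takes over 66 s, if anything falls off the work surface, if the arm or the gripper's body presses on something with over 40 N, if the wrist force passes 120 N, or if a joint passes its speed limit or range.

## Working session

There is one attempt and no reset: what is moved stays moved. The work goes in short steps, Python scripts to look and compute and a tool call to move; the robot and the scene stay as the last step left them, time stands still between calls to the robot, and variables do not carry over. Pictures are saved under pics/ and viewed, about 8 in all and at most 12, crops included, and the job is handed in when it is done.

Besides the shell and the picture viewer there is one more tool, called after "Call:" by a JSON object that holds its "op" and its "data". step_arm: Moves the arm, as the interface text tells. Its arguments: {"type":"object","properties":{"steps":{"type":"array"},"jaw":{"type":"number"},"squeeze":{"type":"number"}},"required":["steps"]}

```bash
ls; mkdir -p pics; python3 - <<'E'
from bench import arm
import cv2,numpy as np,pickle
o=arm.get_obs();print(o)
d={n:arm.camera(n) for n in("scene","side","wrist")}
pickle.dump((o,d),open('f0.pkl','wb'))
for n in d:
  cv2.imwrite(f'pics/{n}0.png',d[n]['img']);print(n,{k:np.round(v,4).tolist() for k,v in d[n].items() if k!='img'})
E
```

```text
pics
{'clock': 0.0, 'joint_positions': array([-1.28760874e+00,  3.14015469e-01,  4.49718931e-02,  1.30359524e+00,
       -6.70873678e-06,  1.43121714e+00]), 'qd': array([ 4.10254480e-04, -6.32727784e-05, -2.46854582e-04,  6.97464101e-05,
       -3.30645968e-04,  3.57704411e-04]), 'effort': array([-1.02019126e-04, -4.80630183e+01,  2.98531348e+01,  1.95249554e-02,
       -2.92785717e-04, -2.00978297e-05]), 'position': array([ 0.23576166, -0.52385127,  0.21519743]), 'ee_rot': array([-1.37881555,  0.89339354, -0.8910975 ]), 'ft_force': array([ 1.10146692, -0.48786167, -0.90040672]), 'moment': array([ 0.00274614, -0.00420736,  0.04503034]), 'opening': 1.0004316910923032}
scene {'K': [[594.0533, 0.0, 320.4525], [0.0, 594.0533, 241.3727], [0.0, 0.0, 1.0]], 'rvec': [2.1272, 0.7222, -0.3762], 'tvec': [-0.4996, -0.1086, 1.7137]}
side {'K': [[533.465, 0.0, 318.1703], [0.0, 533.465, 234.6637], [0.0, 0.0, 1.0]], 'rvec': [0.6526, -2.6247, 1.213], 'tvec': [0.5665, 0.2618, 0.9003]}
wrist {'K': [[347.1407, 0.0, 317.2444], [0.0, 347.1407, 242.8907], [0.0, 0.0, 1.0]], 'T_tool_cam': [[1.0, -0.0, -0.0001, 0.0001], [0.0001, -0.3263, 0.9453, -0.1583], [-0.0001, -0.9453, -0.3263, 0.0838], [0.0, 0.0, 0.0, 1.0]]}
```

View pics/scene0.png

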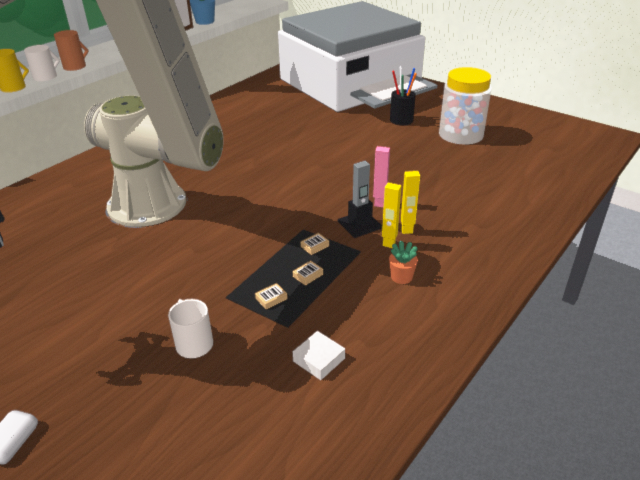

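View pics/side0.png

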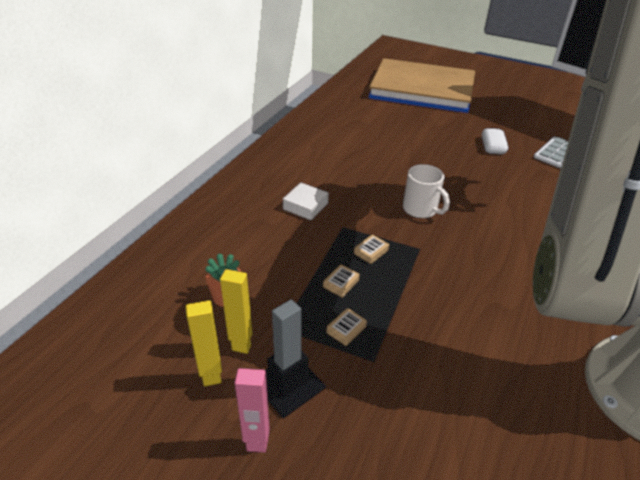

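Scene picture: mat with three tags (scene 315,243 / 308,272 / 271,295), mug (191,328), notes (319,355), plant (402,262). Scanner candidates: grey bar in the black holder (361,190), pink (381,175), yellow (391,215) and (410,203). The grey one in the holder fits, and I'll confirm it with a crop. The side picture shows the same objects, with the grey bar at (288,335).

```bash
cat > h.py <<'E'
import cv2,numpy as np,pickle
from scipy.spatial.transform import Rotation as R
def cam(d,o=None):
    if 'rvec' in d:
        Rm=cv2.Rodrigues(d['rvec'])[0];return Rm.T,(-Rm.T@np.ravel(d['tvec']))
    T=np.eye(4);T[:3,:3]=R.from_rotvec(o['ee_rot']).as_matrix();T[:3,3]=o['position'];T=T@d['T_tool_cam'];return T[:3,:3],T[:3,3]
def ray(d,px,z,o=None):
    Rc,c=cam(d,o);px=np.atleast_2d(px).astype(float)
    v=(Rc@np.linalg.inv(d['K'])@np.c_[px,np.ones(len(px))].T).T
    return c+v*((z-c[2])/v[:,2])[:,None]
def proj(d,P,o=None):
    Rc,c=cam(d,o);p=(d['K']@Rc.T@(np.atleast_2d(P)-c).T).T;return p[:,:2]/p[:,2:]
def rect(p):  # world xy polygon -> centre, long-side angle, size
    (c,s,a)=cv2.minAreaRect(np.float32(p[:,:2]*1000))
    if s[0]<s[1]: s=s[::-1];a+=90
    a=(a-90+90)%180-90   # long side rel. world y
    return np.round(c,1),np.round(s,1),round(a,1)
E
python3 - <<'E'
from h import *
o,d=pickle.load(open('f0.pkl','rb'))
for n in('scene','side'):
    im=d[n]['img'];hsv=cv2.cvtColor(im,cv2.COLOR_BGR2HSV)
    # mat: dark, low sat, hull incl. tags
    roi=np.zeros(im.shape[:2],np.uint8)
    x0,y0,x1,y1=(215,220,365,330) if n=='scene' else (295,222,425,360)
    roi[y0:y1,x0:x1]=255
    m=((im.max(2)<40)*255).astype(np.uint8)&roi
    m=cv2.morphologyEx(m,cv2.MORPH_OPEN,np.ones((3,3)))
    cs,_=cv2.findContours(m,0,1);c=max(cs,key=cv2.contourArea)
    print(n,'mat',rect(ray(d[n],cv2.convexHull(c)[:,0],.003)),cv2.boundingRect(c))
    t=((im.max(2)>110)*255).astype(np.uint8)&roi
    t=cv2.morphologyEx(t,cv2.MORPH_CLOSE,np.ones((5,5)))
    cs,_=cv2.findContours(t,0,1)
    for c in cs:
        if cv2.contourArea(c)>150: print(cv2.boundingRect(c),rect(ray(d[n],cv2.convexHull(c)[:,0],.021)))
a=d['scene']['img'][130:260,320:440];b=d['side']['img'][280:430,230:350]
cv2.imwrite('pics/crop0.png',np.hstack([cv2.resize(a,(369,400),interpolation=2),cv2.resize(b,(320,400),interpolation=2)]))
E
```

```text
scene mat (array([588.3,  21. ]), array([318.4,  90. ]), 4.8) (276, 241, 83, 86)
(338, 296, 27, 34) (array([765.1, -23.9]), array([120.7,  48.8]), 6.7)
(255, 283, 32, 26) (array([561.7, -93. ]), array([68.4, 61.2]), -15.4)
(292, 261, 31, 24) (array([577. ,  20.4]), array([71.3, 60.1]), -8.7)
(301, 233, 28, 22) (array([519.3, 121.2]), array([72.5, 59.9]), -13.6)
(215, 223, 69, 107) (array([460.7, -52.4]), array([418. , 172.7]), 45.9)
side mat (array([541.8,  22.2]), array([322.5, 181.2]), 4.8) (297, 228, 119, 132)
(328, 309, 37, 35) (array([510.1, 137.5]), array([68.9, 47.4]), -12.5)
(324, 266, 35, 31) (array([566.9,  37.9]), array([71.6, 50.4]), -6.6)
(355, 234, 34, 29) (array([551.8, -78.5]), array([75.1, 54.8]), -13.8)
```

View pics/crop0.png

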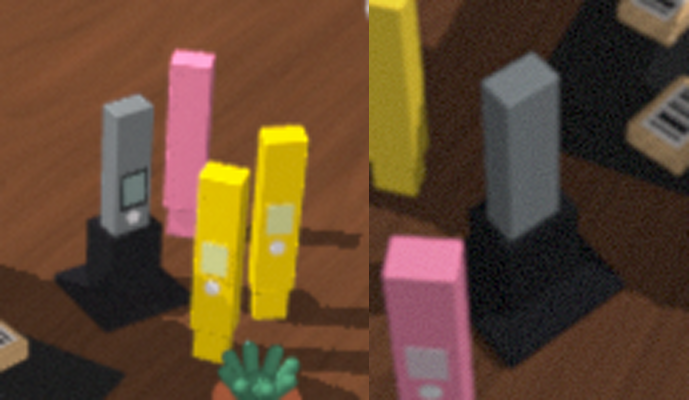

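```bash
python3 - <<'E'
from h import *
o,d=pickle.load(open('f0.pkl','rb'))
M=R.from_rotvec(o['ee_rot']).as_matrix();print(M.round(3))
print('tool x yaw',np.degrees(np.arctan2(M[1,0],M[0,0])))
print('scanner top',ray(d['scene'],[[362,163]],.19),ray(d['side'],[[288,306]],.19))
im=d['side']['img']
# yellow/pink bases rough, plant, mug, notes
print('pink',ray(d['side'],[[256,374]],.18),ray(d['scene'],[[382,150]],.18))
print('yel',ray(d['side'],[[202,306],[235,274]],.18),ray(d['scene'],[[411,175],[392,187]],.18))
print('plant',ray(d['scene'],[[402,280]],0),'notes',ray(d['scene'],[[319,348]],.03),'mug',ray(d['scene'],[[190,310]],.095))
E
```

```text
[[ 0.41  -0.001  0.912]
 [-0.912  0.002  0.41 ]
 [-0.002 -1.     0.   ]]
tool x yaw -65.77723490573842
scanner top [[0.54838884 0.28436594 0.19      ]] [[0.54881875 0.27660895 0.19      ]]
pink [[0.53155745 0.39086903 0.18      ]] [[0.54188143 0.38740921 0.18      ]]
yel [[0.66398208 0.32896347 0.18      ]
 [0.6589707  0.25081379 0.18      ]] [[0.67008886 0.32223465 0.18      ]
 [0.66246839 0.24676825 0.18      ]]
plant [[7.62026761e-01 1.54575914e-01 1.11022302e-16]] notes [[ 0.75493196 -0.16077088  0.03      ]] mug [[ 0.51662416 -0.28536033  0.095     ]]
```

Confirmed: the grey bar sits in the black holder with its screen facing away from the robot. The pink and yellow ones stand free. Moving over the mat for a wrist view.

Call:
{"op": "step_arm", "data": {"steps": [[0.304, 0.584, 0.0, 1.23], [0.304, 0.584, 0.0, 1.23], [0.304, 0.584, 0.0, 1.23], [0.304, 0.584, 0.0, 1.23], [0.304, 0.584, 0.0, 1.23], [0.304, 0.584, 0.0, 1.23], [0.304, 0.584, 0.0, 1.23], [0.304, 0.584, 0.0, 1.23], [0.304, 0.584, 0.0, 1.23], [0.304, 0.584, 0.0, 1.23], [0.304, 0.584, 0.0, 1.23], [0.304, 0.584, 0.0, 1.23]], "jaw": 0}}

```text
clock: 1.35
position: [0.5132, 0.01, 0.2154]
ee_rot: [-1.57, -0.063, 0.066]
ft_force: [0.7, -1.4, -0.0]
opening: 1.0
```

Call:
{"op": "step_arm", "data": {"steps": [[0.027, 0.05, 0.0, 0], [0.027, 0.05, 0.0, 0], [0.027, 0.05, 0.0, 0], [0.027, 0.05, 0.0, 0]]}}

```text
clock: 1.75
position: [0.5395, 0.0593, 0.215]
ee_rot: [-1.57, -0.062, 0.066]
ft_force: [-0.8, 0.3, 0.3]
opening: 1.002
```

```bash
cat > look.py <<'E'
from h import *
from bench import arm
import sys
def tags(tag,names=('wrist',)):
    o=arm.get_obs();d={'wrist':arm.camera('wrist')};w=d['wrist'];pickle.dump((o,d),open(tag+'.pkl','wb'))
    cv2.imwrite(f'pics/{tag}.png',w['img']);print(o['clock'],o['position'].round(4))
    return o,w
def find(o,w):
    im=w['img'];hsv=cv2.cvtColor(im,cv2.COLOR_BGR2HSV)
    # near-black/non-black split inside mat: white paper + wood = bright
    t=((im.max(2)>100)*255).astype(np.uint8);t=cv2.morphologyEx(t,cv2.MORPH_CLOSE,np.ones((9,9)))
    m=((im.max(2)<45)*255).astype(np.uint8);m=cv2.morphologyEx(m,cv2.MORPH_OPEN,np.ones((3,3)))
    for nm,k,z,a0 in(('mat',m,.003,3000),('tag',t,.021,500)):
        cs,_=cv2.findContours(k,0,1)
        for c in cs:
            if cv2.contourArea(c)>a0: print(nm,cv2.boundingRect(c),*rect(ray(w,cv2.convexHull(c)[:,0],z,o)))
if __name__=='__main__':
    find(*tags(sys.argv[1]))
E
python3 look.py w1
```

```text
1.75 [0.5395 0.0593 0.215 ]
tag (484, 449, 48, 31) [ 833.4 -277.5] [66.4 56. ] -85.1
tag (103, 449, 49, 31) [ 301.6 -322.7] [68.3 56.2] -85.1
tag (0, 0, 640, 469) [552.7 -26.6] [880.7 548.5] -86.0
```

View pics/w1.png

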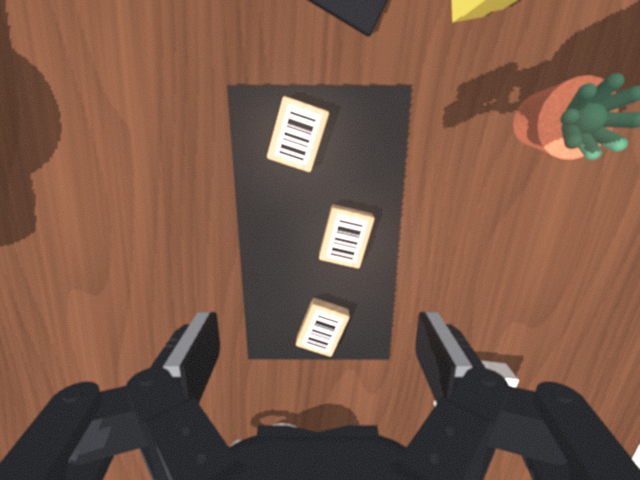

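The wrist view shows the mat with the tags at (298,134), (347,237) and (323,327). Each has white paper I can mask.

```bash
cat > f2.py <<'E'
from h import *
def find(o,w):
    im=w['img'];hsv=cv2.cvtColor(im,cv2.COLOR_BGR2HSV)
    t=((hsv[...,2]>135)&(hsv[...,0]<40)*1>0).astype(np.uint8)*255
    t=cv2.morphologyEx(t,cv2.MORPH_CLOSE,np.ones((9,9)))
    m=((hsv[...,2]<75)&(hsv[...,1]<90)).astype(np.uint8)*255;m[365:]=0
    m=cv2.morphologyEx(m,cv2.MORPH_OPEN,np.ones((5,5)))
    cs,_=cv2.findContours(m,0,1);c=max(cs,key=cv2.contourArea);x,y,ww,hh=cv2.boundingRect(c)
    mr=rect(ray(w,cv2.convexHull(c)[:,0],.003,o));print('mat',(x,y,ww,hh),*mr)
    t[:y]=0;t[y+hh:]=0;t[:,:x]=0;t[:,x+ww:]=0
    cs,_=cv2.findContours(t,0,1);out=[]
    for c in cs:
        if cv2.contourArea(c)>400:
            r=rect(ray(w,cv2.convexHull(c)[:,0],.021,o));out.append(r);print('tag',cv2.boundingRect(c),*r)
    return mr,out
if __name__=='__main__':
    import sys
    o,d=pickle.load(open(sys.argv[1]+'.pkl','rb'));find(o,d['wrist'])
E
python3 f2.py w1
```

```text
mat (238, 199, 77, 159) [500.4 -40. ] [204.2  83.4] 4.9
tag (295, 299, 20, 59) [535.3 -86.1] [78.8 22.7] 4.5
```

```bash
python3 - <<'E'
import re
s=open('f2.py').read()
a=s.index("    m=((hsv");b=s.index("    t[:y]=0")
s=s[:a]+"""    roi=np.zeros(t.shape,np.uint8);P=[(a,b) for a in(-.087,.087) for b in(-.157,.157)]
    c,sn=np.cos(.084),np.sin(.084);P=[(.542+a*c-b*sn,.022+a*sn+b*c,.003) for a,b in P]
    cv2.fillConvexPoly(roi,cv2.convexHull(proj(w,P,o).astype(np.int32)),255);t&=roi;mr=None
"""+s[s.index("    cs,_=cv2.findContours(t"):]
open('f2.py','w').write(s)
E
python3 f2.py w1; python3 -c "
from h import *
o,d=pickle.load(open('w1.pkl','rb'))
print(d['wrist']['img'][[100,150,300,200],[250,380,270,200]])
p=ray(d['wrist'],[[228,86],[411,86],[391,358],[248,358]],.003,o);print(p.round(4),p.mean(0))"
```

```text
tag (295, 299, 55, 56) [555.4 -85.2] [72.3 49.6] -15.0
tag (319, 205, 56, 64) [571.4  30.3] [63.9 48.3] -8.8
tag (266, 96, 63, 77) [512.8 130.3] [61.4 47.3] -13.3
[[ 62  68  75]
 [ 65  67  69]
 [ 59  58  64]
 [ 74  98 147]]
[[ 0.442   0.1699  0.003 ]
 [ 0.6201  0.1844  0.003 ]
 [ 0.6485 -0.1315  0.003 ]
 [ 0.4668 -0.1467  0.003 ]] [0.54434796 0.01902336 0.003     ]
```

Call:
{"op": "step_arm", "data": {"steps": [[0.0315, -0.031, -0.05, -0.15], [0.0315, -0.031, -0.1, -0.236], [0.0315, -0.031, -0.13, -0.236], [0.0315, -0.031, -0.16, -0.236], [0.0315, -0.031, -0.18, -0.236], [0.0315, -0.031, -0.191, -0.236], [0.0315, -0.031, -0.191, -0.236], [0.0315, -0.031, -0.191, -0.236]]}}

```text
clock: 2.6
position: [0.5715, 0.0269, 0.0253]
ee_rot: [-1.568, 0.124, -0.122]
ft_force: [0.4, 0.3, 0.6]
opening: 1.0
```

Call:
{"op": "step_arm", "data": {"steps": [[0, 0, 0, 0], [0, 0, 0, 0], [0, 0, 0, 0], [0, 0, 0, 0], [0, 0, 0, 0], [0, 0, 0, 0], [0, 0, 0, 0], [0, 0, 0, 0]], "jaw": 1, "squeeze": 25}}

```text
clock: 3.4
position: [0.5715, 0.027, 0.0252]
ee_rot: [-1.567, 0.124, -0.122]
ft_force: [0.2, 0.3, -0.1]
opening: -0.001
```

The jaws shut on nothing, so I need to look.

```bash
python3 look.py w2 >/dev/null; python3 -c "
from h import *
o,d=pickle.load(open('w2.pkl','rb'));print(o);print(proj(d['wrist'],[o['position']],o))"
```

```text
{'clock': 3.4, 'joint_positions': array([-9.29872136e-02,  4.35200553e-01, -2.67509468e-01,  8.69257542e-01,
       -2.06772993e-04,  1.63417332e+00]), 'qd': array([ 0.00017638, -0.00178752, -0.00089001,  0.00333983, -0.00091602,
        0.00021118]), 'effort': array([ 1.08342612e-02, -5.02788484e+01,  2.54063594e+01,  1.37418500e-02,
       -5.75479316e-04, -3.87077046e-05]), 'position': array([0.57145705, 0.02698973, 0.02524165]), 'ee_rot': array([-1.56749576,  0.12371165, -0.12186568]), 'ft_force': array([ 0.16410634,  0.3393309 , -0.14131323]), 'moment': array([ 0.02302957, -0.04715735,  0.01595901]), 'opening': -0.0012098067487885872}
[[317.94523646 297.14735802]]
```

View pics/w2.png

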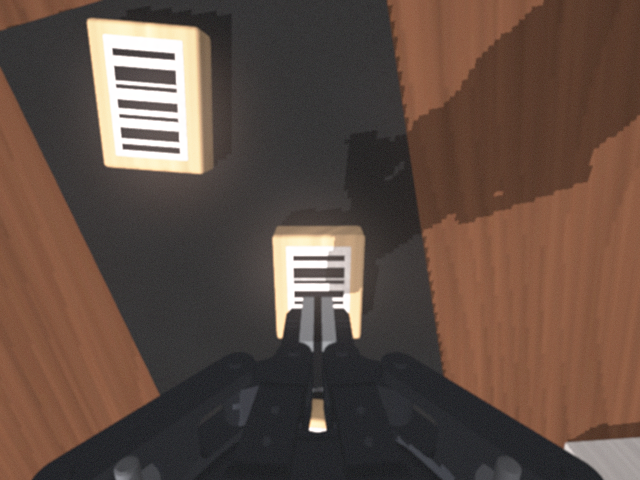

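Wrist view: the shut fingers (tip near pixel 318,297) hover above the mid tag (centre about 318,285), with no contact force. The tips reach less far than I assumed. I'll open, go lower in small steps, and watch the force.

Call:
{"op": "step_arm", "data": {"steps": [[0, 0, 0, 0], [0, 0, 0, 0], [0, 0, 0, 0], [0, 0, 0, 0], [0, 0, 0, 0], [0, 0, 0, 0], [0, 0.002, -0.005, 0], [0, 0.002, -0.01, 0], [0, 0.002, -0.01, 0]], "jaw": 0}}

```text
clock: 4.35
position: [0.5706, 0.0291, 0.0141]
ee_rot: [-1.568, 0.125, -0.12]
ft_force: [0.7, 0.9, -0.7]
opening: 1.0
```

Call:
{"op": "step_arm", "data": {"steps": [[0, 0, 0, 0], [0, 0, 0, 0], [0, 0, 0, 0], [0, 0, 0, 0], [0, 0, 0, 0], [0, 0, 0, 0]], "jaw": 1}}

```text
clock: 4.95
position: [0.5706, 0.0291, 0.0142]
ee_rot: [-1.568, 0.125, -0.12]
ft_force: [-0.2, -0.5, 0.5]
opening: 0.005
```

```bash
python3 - <<'E'
from h import *
from bench import arm
a=arm.camera('wrist');b=arm.camera('side')
s=cv2.resize(b['img'][200:340,270:450],(617,480),interpolation=2)
cv2.imwrite('pics/w3.png',cv2.resize(np.hstack([a['img'],s]),None,fx=.63,fy=.63,interpolation=cv2.INTER_AREA))
print(proj(b,[arm.get_obs()['position']]))
E
```

```text
[[341.58370793 278.94926917]]
```

View pics/w3.png

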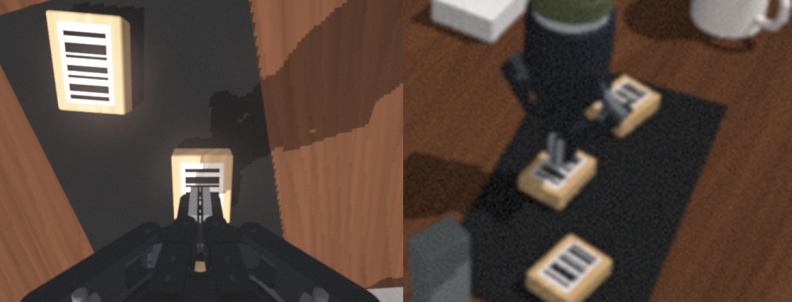

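```bash
python3 - <<'E'
from h import *
from bench import arm
o=arm.get_obs();a=arm.camera('wrist');b=arm.camera('side');c=arm.camera('scene')
_,d=pickle.load(open('w2.pkl','rb'));_,d1=pickle.load(open('w1.pkl','rb'))
A=[cv2.resize(i[210:360,250:390],(373,400),interpolation=2) for i in(d['wrist']['img'],a['img'])]
p=proj(b,[np.r_[o['position'][:2],z] for z in(.0,.02,.04,.06)]);print(p)
B=cv2.resize(b['img'][240:300,310:370],(400,400),interpolation=2)
for q in p: cv2.circle(B,tuple(int(v) for v in ((q-[310,240])*400/60)),3,(0,0,255),-1)
p=proj(c,[np.r_[o['position'][:2],z] for z in(.0,.02,.04,.06)]);u=p[1].astype(int)
C=cv2.resize(c['img'][u[1]-40:u[1]+20,u[0]-30:u[0]+30],(400,400),interpolation=2)
for q in p: cv2.circle(C,tuple(int(v) for v in ((q-u+[30,40])*400/60)),3,(0,0,255),-1)
W=np.hstack([A[0],A[1],B,C]);cv2.imwrite('pics/w4.png',cv2.resize(W,(800,207),interpolation=cv2.INTER_AREA))
W=np.vstack([np.hstack([A[0],A[1]]),cv2.resize(np.hstack([B,C]),(746,373))]);cv2.imwrite('pics/w4.png',cv2.resize(W,(570,590)))
E
```

```text
[[341.2221693  283.92468494]
 [341.73313089 276.89294301]
 [342.25683837 269.68579486]
 [342.79377469 262.29659437]]
```

View pics/w4.png

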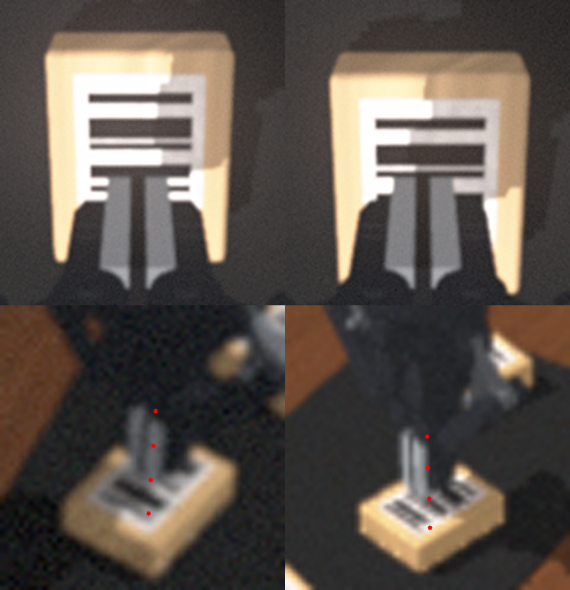

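The tips (wrist pixel about 318,297) end at the tag top while TCP z is 0.014, so the real tips sit about 5 mm behind the reported TCP. I'll open and go 14 mm lower.

Call:
{"op": "step_arm", "data": {"steps": [[0, 0, 0.003, 0], [0, 0, 0.003, 0], [0, 0, 0.003, 0], [0, 0, 0.003, 0], [0, 0, 0.003, 0], [0, 0, 0, 0], [0, 0, -0.004, 0], [0, 0, -0.008, 0], [0, 0, -0.011, 0], [0, 0, -0.011, 0]], "jaw": 0}}

```text
clock: 6.2
position: [0.57, 0.0292, 0.0024]
ee_rot: [-1.568, 0.126, -0.119]
ft_force: [0.1, -0.3, 0.2]
opening: 0.997
```

Call:
{"op": "step_arm", "data": {"steps": [[0, 0, 0, 0], [0, 0, 0, 0], [0, 0, 0, 0], [0, 0, 0, 0], [0, 0, 0, 0], [0, 0, 0, 0]], "jaw": 1}}

```text
clock: 6.8
position: [0.5702, 0.0291, 0.0028]
ee_rot: [-1.568, 0.126, -0.12]
ft_force: [-1.2, 0.1, 5.2]
opening: 0.518
```

Call:
{"op": "step_arm", "data": {"steps": [[0, 0, 0.012, 0], [-0.01, -0.004, 0.012, 0.08], [-0.02, -0.008, 0.012, 0.16], [-0.026, -0.01, 0.012, 0.241], [-0.026, -0.01, 0.012, 0.241], [-0.026, -0.01, 0.005, 0.241], [-0.026, -0.01, 0.001, 0.241], [-0.026, -0.01, 0.0005, 0.241], [-0.026, -0.01, 0.0005, 0.241]]}}

```text
clock: 7.7
position: [0.5443, 0.0192, 0.003]
ee_rot: [-1.57, -0.063, 0.069]
ft_force: [0.1, 0.4, 0.1]
opening: 0.506
```

Call:
{"op": "step_arm", "data": {"steps": [[0, 0, 0, 0], [0, 0, 0, 0], [0, 0, 0, 0], [0, 0, 0, 0], [0, 0, 0, 0], [0, 0, 0, 0], [0, 0, 0.03, 0], [0, 0, 0.07, 0], [0, 0, 0.07, 0]], "jaw": 0}}

```text
clock: 8.6
position: [0.5481, 0.0189, 0.0781]
ee_rot: [-1.572, -0.07, 0.063]
ft_force: [0.4, -0.3, -0.5]
opening: 0.996
```

```bash
python3 look.py w5 >/dev/null; python3 f2.py w5; python3 -c "
from h import *
o,d=pickle.load(open('w5.pkl','rb'));M=R.from_rotvec(o['ee_rot']).as_matrix();print(o['position'],np.degrees(np.arctan2(M[1,0],M[0,0])))"
```

```text
tag (276, 335, 82, 81) [555.7 -81.8] [70.8 48.8] -15.2
tag (275, 206, 72, 90) [543.3  21.3] [63.  46.3] 4.7
tag (220, 0, 107, 133) [513.2 131. ] [61.8 46.4] -13.1
[0.54813757 0.01887127 0.07811483] 4.843686662038988
```

Call:
{"op": "step_arm", "data": {"steps": [[-0.015, 0.045, 0, -0.12], [-0.03, 0.09, 0, -0.24], [-0.035, 0.1115, -0.01, -0.313], [-0.035, 0.1115, -0.04, -0.313], [-0.035, 0.1115, -0.06, -0.313], [-0.035, 0.1115, -0.07, -0.313], [-0.035, 0.1115, -0.0755, -0.313], [-0.035, 0.1115, -0.0755, -0.313], [-0.035, 0.1115, -0.0755, -0.313]]}}

```text
clock: 9.55
position: [0.5126, 0.1303, 0.001]
ee_rot: [-1.565, 0.178, -0.182]
ft_force: [-0.6, -0.3, -0.7]
opening: 0.997
```

Call:
{"op": "step_arm", "data": {"steps": [[0, 0, 0, 0], [0, 0, 0, 0], [0, 0, 0, 0], [0, 0, 0, 0], [0, 0, 0, 0], [0, 0, 0, 0]], "jaw": 1}}

```text
clock: 10.15
position: [0.5131, 0.1303, 0.0019]
ee_rot: [-1.565, 0.177, -0.183]
ft_force: [-1.6, -0.5, 5.6]
opening: 0.525
```

Call:
{"op": "step_arm", "data": {"steps": [[0, 0, 0.012, 0], [0.008, -0.01, 0.012, 0.1], [0.016, -0.02, 0.012, 0.2], [0.0236, -0.0308, 0.012, 0.313], [0.0236, -0.0308, 0.012, 0.313], [0.0236, -0.0308, 0.005, 0.313], [0.0236, -0.0308, 0.001, 0.313], [0.0236, -0.0308, 0.0008, 0.313], [0.0236, -0.0308, 0.0008, 0.313]]}}

```text
clock: 11.05
position: [0.536, 0.0999, 0.0024]
ee_rot: [-1.571, -0.069, 0.063]
ft_force: [-0.1, 0.5, -1.0]
opening: 0.518
```

Call:
{"op": "step_arm", "data": {"steps": [[0, 0, 0, 0], [0, 0, 0, 0], [0, 0, 0, 0], [0, 0, 0, 0], [0, 0, 0, 0], [0, 0, 0, 0], [0, 0, 0.03, 0], [0, 0, 0.06, 0], [0, -0.04, 0.06, 0], [0, -0.08, 0.06, 0], [0, -0.08, 0.06, 0], [0, -0.08, 0.06, 0]], "jaw": 0}}

```text
clock: 12.25
position: [0.536, 0.0191, 0.0624]
ee_rot: [-1.57, -0.067, 0.062]
ft_force: [-0.7, 0.0, -0.4]
opening: 1.0
```

```bash
python3 look.py w6 >/dev/null; python3 f2.py w6; python3 -c "
from h import *
o,d=pickle.load(open('w6.pkl','rb'));M=R.from_rotvec(o['ee_rot']).as_matrix();print(o['position'],np.degrees(np.arctan2(M[1,0],M[0,0])))"
```

```text
tag (291, 348, 88, 85) [555.5 -81.1] [70.6 50. ] -15.7
tag (292, 213, 77, 96) [543.3  21.7] [63.6 46.6] 4.6
tag (285, 68, 89, 117) [535.2 100.2] [60.1 46.4] 4.7
[0.53598368 0.01909252 0.06239395] 4.680239401811698
```

Call:
{"op": "step_arm", "data": {"steps": [[0.006, -0.04, 0, -0.12], [0.013, -0.08, 0, -0.24], [0.0185, -0.1056, -0.01, -0.351], [0.0185, -0.1056, -0.03, -0.351], [0.0185, -0.1056, -0.05, -0.351], [0.0185, -0.1056, -0.06, -0.351], [0.0185, -0.1056, -0.0605, -0.351], [0.0185, -0.1056, -0.0605, -0.351]]}}

```text
clock: 13.1
position: [0.5545, -0.0849, 0.0019]
ee_rot: [-1.561, 0.207, -0.211]
ft_force: [-0.4, 0.1, -1.0]
opening: 0.999
```

Call:
{"op": "step_arm", "data": {"steps": [[0, 0, 0, 0], [0, 0, 0, 0], [0, 0, 0, 0], [0, 0, 0, 0], [0, 0, 0, 0], [0, 0, 0, 0]], "jaw": 1}}

```text
clock: 13.7
position: [0.5563, -0.0854, 0.006]
ee_rot: [-1.562, 0.203, -0.215]
ft_force: [-1.2, -0.9, 22.2]
opening: 0.063
```

Missed the right tag. Opening, rising and looking.

Call:
{"op": "step_arm", "data": {"steps": [[0, 0, 0.02, 0], [0, 0, 0.06, 0], [0, 0.04, 0.08, 0], [0, 0.05, 0.1, 0.2], [0, 0.05, 0.1, 0.351], [0, 0.05, 0.1, 0.351], [0, 0.05, 0.1, 0.351]], "jaw": 0}}

```text
clock: 14.4
position: [0.5565, -0.0353, 0.1067]
ee_rot: [-1.57, -0.074, 0.059]
ft_force: [0.4, 0.1, -0.2]
opening: 0.999
```

```bash
python3 look.py w7 >/dev/null; python3 f2.py w7; python3 -c "
from h import *
o,d=pickle.load(open('w7.pkl','rb'));M=R.from_rotvec(o['ee_rot']).as_matrix();print(o['position'],np.degrees(np.arctan2(M[1,0],M[0,0])))"
```

```text
tag (281, 259, 80, 82) [563.1 -86.1] [66.2 48.2] -15.9
tag (270, 119, 70, 91) [543.5  19.8] [61.  46.8] 4.8
tag (262, 0, 78, 89) [535.9  92.8] [48.4 46.5] 4.8
[ 0.55650296 -0.03531579  0.10668112] 4.853835853542468
```

View pics/w7.png

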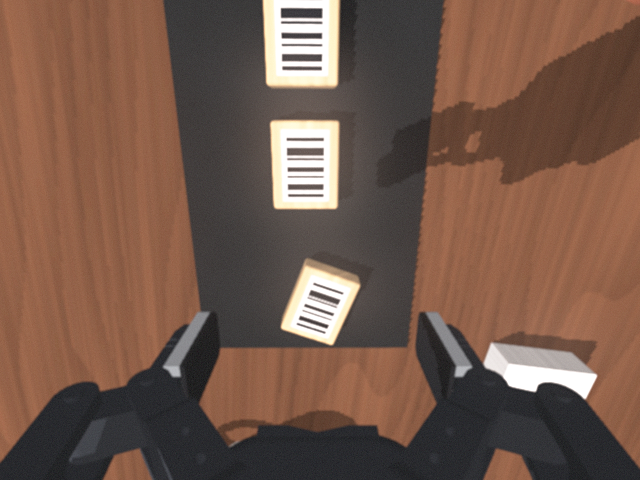

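```bash
python3 - <<'E'
from h import *
o,d=pickle.load(open('w7.pkl','rb'));w=d['wrist']
im=w['img'];hsv=cv2.cvtColor(im,cv2.COLOR_BGR2HSV)
m=((hsv[...,1]<75)&(hsv[...,2]>120)).astype(np.uint8)*255;m[:255]=0;m[346:]=0;m[:,:270]=0;m[:,370:]=0
m=cv2.morphologyEx(m,cv2.MORPH_CLOSE,np.ones((13,13)));m=cv2.morphologyEx(m,cv2.MORPH_OPEN,np.ones((3,3)))
c=max(cv2.findContours(m,0,1)[0],key=cv2.contourArea);print(cv2.boundingRect(c),rect(ray(w,cv2.convexHull(c)[:,0],.021,o)))
p=ray(w,[[304,270],[357,285],[332,344],[282,330]],.021,o);print(p.round(4),p.mean(0),rect(p))
E
```

```text
(281, 259, 77, 85) (array([562.8, -85.9]), array([66.6, 48.4]), -15.1)
[[ 0.5487 -0.0583  0.021 ]
 [ 0.5906 -0.0676  0.021 ]
 [ 0.5766 -0.1228  0.021 ]
 [ 0.5347 -0.1127  0.021 ]] [ 0.56263383 -0.09034074  0.021     ] (array([562.6, -90.1]), array([57.5, 43.1]), -14.3)
```

Call:
{"op": "step_arm", "data": {"steps": [[0.003, -0.03, -0.02, -0.12], [0.0055, -0.0535, -0.03, -0.24], [0.0055, -0.0535, -0.04, -0.346], [0.0055, -0.0535, -0.07, -0.346], [0.0055, -0.0535, -0.09, -0.346], [0.0055, -0.0535, -0.1, -0.346], [0.0055, -0.0535, -0.107, -0.346], [0.0055, -0.0535, -0.113, -0.346], [0.0055, -0.0535, -0.113, -0.346], [0.0055, -0.0535, -0.113, -0.346]]}}

```text
clock: 15.45
position: [0.5624, -0.089, -0.006]
ee_rot: [-1.563, 0.199, -0.214]
ft_force: [-0.4, 0.4, 0.5]
opening: 0.998
```

Call:
{"op": "step_arm", "data": {"steps": [[0, 0, 0, 0], [0, 0, 0, 0], [0, 0, 0, 0], [0, 0, 0, 0], [0, 0, 0, 0], [0, 0, 0, 0]], "jaw": 1}}

```text
clock: 16.05
position: [0.5629, -0.0891, -0.0053]
ee_rot: [-1.563, 0.198, -0.215]
ft_force: [-1.3, 1.4, 5.9]
opening: 0.53
```

Call:
{"op": "step_arm", "data": {"steps": [[0, 0, 0.012, 0], [-0.004, 0.01, 0.012, 0.11], [-0.009, 0.02, 0.012, 0.22], [-0.013, 0.0293, 0.012, 0.346], [-0.013, 0.0293, 0.012, 0.346], [-0.013, 0.0293, 0.005, 0.346], [-0.013, 0.0293, 0.001, 0.346], [-0.013, 0.0293, 0.0005, 0.346], [-0.013, 0.0293, 0.0005, 0.346]]}}

```text
clock: 16.95
position: [0.5499, -0.0602, -0.0052]
ee_rot: [-1.57, -0.072, 0.056]
ft_force: [0.4, 0.2, -0.4]
opening: 0.53
```

Call:
{"op": "step_arm", "data": {"steps": [[0, 0, 0, 0], [0, 0, 0, 0], [0, 0, 0, 0], [0, 0, 0, 0], [0, 0, 0, 0], [0, 0, 0, 0], [0, 0, 0.03, 0], [0, 0.02, 0.08, 0], [0, 0.06, 0.12, 0], [0, 0.07, 0.14, 0], [0, 0.07, 0.14, 0], [0, 0.07, 0.14, 0]], "jaw": 0}}

```text
clock: 18.15
position: [0.5503, 0.0101, 0.1355]
ee_rot: [-1.571, -0.075, 0.056]
ft_force: [-0.5, -0.7, -0.5]
opening: 1.002
```

```bash
python3 look.py w8 >/dev/null; python3 f2.py w8; python3 -c "
from h import *
o,d=pickle.load(open('w8.pkl','rb'));M=R.from_rotvec(o['ee_rot']).as_matrix();print(o['position'],np.degrees(np.arctan2(M[1,0],M[0,0])))"
```

```text
tag (281, 268, 54, 68) [548.3 -56.5] [66.7 47.1] 4.5
tag (278, 179, 61, 76) [543.2  20.7] [62.8 47.6] 4.7
tag (273, 68, 65, 89) [535.   99.5] [60.7 47.3] 4.9
[0.55033858 0.01014391 0.13548887] 4.763369254215335
```

Row is in place: spacing is about 79–80 mm, yaw 4.5–4.9°, in line within 2 mm. On to the scanner.

Call:
{"op": "step_arm", "data": {"steps": [[0, 0, 0.05, 0.14], [-0.01, 0.03, 0.09, 0.28], [-0.02, 0.07, 0.12, 0.42], [-0.03, 0.11, 0.145, 0.57], [-0.04, 0.15, 0.165, 0.72], [-0.04, 0.19, 0.165, 0.87], [-0.04, 0.23, 0.165, 1.02], [-0.04, 0.26, 0.165, 1.17], [-0.04, 0.265, 0.165, 1.32], [-0.04, 0.265, 0.165, 1.487], [-0.04, 0.265, 0.165, 1.487], [-0.04, 0.265, 0.165, 1.487]]}}

```text
clock: 19.4
position: [0.5095, 0.274, 0.2978]
ee_rot: [-1.204, -1.208, 1.2]
ft_force: [-0.4, -0.8, 0.5]
opening: 1.0
```

```bash
python3 look.py s1; python3 -c "
from h import *
o,d=pickle.load(open('s1.pkl','rb'));print(o['joint_positions'].round(3));M=R.from_rotvec(o['ee_rot']).as_matrix();print(np.degrees(np.arctan2(M[1,0],M[0,0])))"
```

```text
19.4 [0.5095 0.274  0.2978]
tag (102, 449, 51, 31) [967.2 -52.7] [86.1 68.6] -1.0
tag (29, 193, 182, 53) [541.5  22. ] [227.7  52.7] 4.9
tag (0, 0, 640, 467) [631.9 294.5] [1085.4  678.8] -1.6
[0.35  0.313 0.243 1.5   0.009 0.355]
89.68803337573176
```

View pics/s1.png

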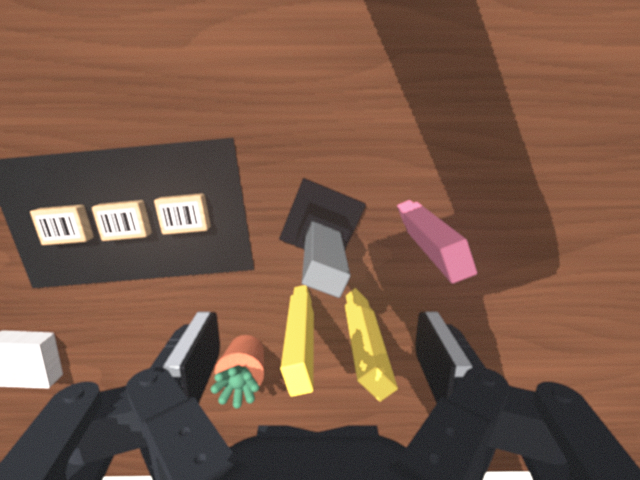

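The wrist view shows the grey scanner: top face around (326,278), holder base (323,213), yaw about 20° off. Pink is at (440,245), yellow at (298,345) and (370,350).

```bash
python3 - <<'E'
from h import *
o,d=pickle.load(open('s1.pkl','rb'));w=d['wrist'];im=w['img']
hsv=cv2.cvtColor(im,cv2.COLOR_BGR2HSV)
print(hsv[278,326],hsv[240,325],hsv[205,300],hsv[262,345],hsv[290,350])
S=hsv[...,1].astype(int);V=hsv[...,2].astype(int)
for lo in(115,125,135,145):
    m=((S<45)&(V>lo)).astype(np.uint8)*255;m[:215]=0;m[300:]=0;m[:,:295]=0;m[:,360:]=0
    m=cv2.morphologyEx(m,cv2.MORPH_OPEN,np.ones((3,3)))
    c=max(cv2.findContours(m,0,1)[0],key=cv2.contourArea);print(lo,cv2.boundingRect(c),rect(ray(w,cv2.convexHull(c)[:,0],.19,o)))
# holder base dark
m=((V<60)&(S<110)).astype(np.uint8)*255;m[:170]=0;m[250:]=0;m[:,:270]=0;m[:,372:]=0
c=max(cv2.findContours(m,0,1)[0],key=cv2.contourArea);p=cv2.approxPolyDP(cv2.convexHull(c),4,True)[:,0]
print(p.tolist(),ray(w,p,.01,o).round(4).tolist())
cv2.imwrite('pics/s1c.png',cv2.resize(im[170:310,270:380],(550,700))[:600])
E
```

```text
[100   4 197] [ 90   4 128] [174  21  60] [105   4 128] [ 15 135 144]
115 (302, 223, 48, 74) (array([532.5, 282.9]), array([63.3, 39.4]), 84.7)
125 (302, 223, 48, 74) (array([532.6, 282.9]), array([63.1, 39.3]), 84.7)
135 (302, 232, 48, 65) (array([536.7, 283.6]), array([52.9, 38.6]), 78.8)
145 (302, 260, 47, 37) (array([548.4, 281.2]), array([36.4, 24.2]), -23.1)
[[308, 201], [347, 217], [353, 226], [345, 246], [296, 239]] [[0.5207, 0.2642, 0.01], [0.5426, 0.3156, 0.01], [0.5551, 0.324, 0.01], [0.5834, 0.3138, 0.01], [0.5728, 0.2472, 0.01]]
```

Call:
{"op": "step_arm", "data": {"steps": [[0.02, 0.004, 0, -0.14], [0.039, 0.007, 0, -0.28], [0.039, 0.007, -0.04, -0.398], [0.039, 0.007, -0.08, -0.398], [0.039, 0.007, -0.12, -0.398], [0.039, 0.007, -0.15, -0.398], [0.039, 0.007, -0.158, -0.398], [0.039, 0.007, -0.158, -0.398], [0.039, 0.007, -0.158, -0.398]]}}

```text
clock: 20.35
position: [0.5496, 0.2811, 0.1419]
ee_rot: [-1.369, -0.913, 0.898]
ft_force: [0.0, 0.0, 0.8]
opening: 0.999
```

```bash
python3 - <<'E'
from h import *
from bench import arm
o=arm.get_obs();M=R.from_rotvec(o['ee_rot']).as_matrix();print(o['position'],np.degrees(np.arctan2(M[1,0],M[0,0])))
a=arm.camera('wrist');b=arm.camera('side')
B=b['img'][220:420,200:380].copy();B=cv2.resize(B,(540,600),interpolation=2)
for z in(.08,.1,.12,.14,.16,.18,.2,.22):
    q=proj(b,[o['position']*[1,1,0]+[0,0,z]+.0425*np.array([M[0,0],M[1,0],0])*s for s in(-1,0,1)])
    for p in q: cv2.circle(B,tuple(int(v) for v in (p-[200,220])*3),2,(0,0,255) if z!=.14 else (0,255,0),-1)
A=cv2.resize(a['img'][180:420,200:440],(260,260))
B[:260,280:]=A
cv2.imwrite('pics/s2.png',B)
E
```

```text
[0.54960662 0.28111084 0.14193259] 66.81526117291189
```

View pics/s2.png

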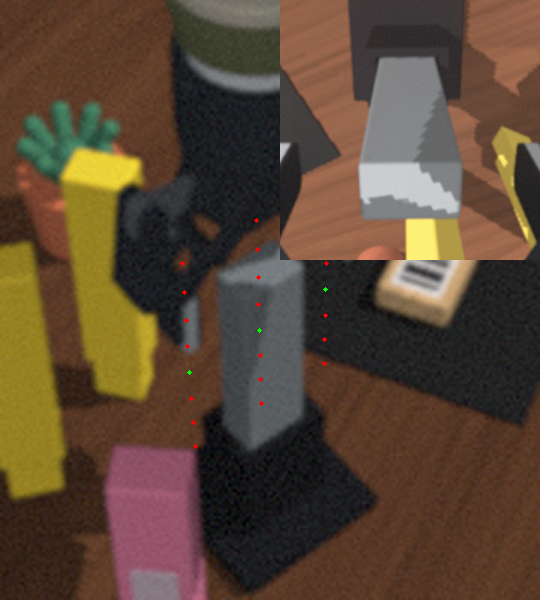

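The open fingertips are at z≈0.159 while TCP is 0.142, so they sit about 17 mm behind the TCP. The scanner is centred between them. I'll descend 20 mm and grip.

Call:
{"op": "step_arm", "data": {"steps": [[0, 0, -0.006, 0], [0, 0, -0.012, 0], [0, 0, -0.018, 0], [0, 0, -0.02, 0], [0, 0, -0.02, 0]]}}

```text
clock: 20.95
position: [0.5495, 0.2812, 0.1217]
ee_rot: [-1.369, -0.913, 0.898]
ft_force: [0.1, 0.5, -0.4]
opening: 1.0
```

Call:
{"op": "step_arm", "data": {"steps": [[0, 0, 0, 0], [0, 0, 0, 0], [0, 0, 0, 0], [0, 0, 0, 0], [0, 0, 0, 0], [0, 0, 0, 0], [0, 0, 0, 0]], "jaw": 1, "squeeze": 30}}

```text
clock: 21.65
position: [0.5497, 0.2812, 0.122]
ee_rot: [-1.369, -0.914, 0.898]
ft_force: [-0.1, -0.4, 1.9]
opening: 0.42
```

Call:
{"op": "step_arm", "data": {"steps": [[0, 0, 0.01, 0], [0, 0, 0.02, 0], [0, 0, 0.03, 0], [0, 0, 0.04, 0], [0, 0, 0.05, 0], [0, 0, 0.05, 0], [0, 0, 0.05, 0]]}}

```text
clock: 22.35
position: [0.5498, 0.2813, 0.1723]
ee_rot: [-1.369, -0.914, 0.897]
ft_force: [-0.0, -0.1, -2.2]
opening: 0.418
```

```bash
cat > side.py <<'E'
from h import *
from bench import arm
import sys
o=arm.get_obs();b=arm.camera('side');c=arm.camera('scene');w=arm.camera('wrist');pickle.dump((o,{'side':b,'scene':c,'wrist':w}),open(sys.argv[1]+'.pkl','wb'))
x,y,u,v=[int(k) for k in sys.argv[2:6]]
B=cv2.resize(b['img'][y:y+150,x:x+150],(400,400),interpolation=2);C=cv2.resize(c['img'][v:v+120,u:u+120],(400,400),interpolation=2)
cv2.imwrite(f'pics/{sys.argv[1]}.png',np.hstack([B,C]))
E
python3 side.py s3 210 250 300 130
python3 - <<'E'
from h import *
o,d=pickle.load(open('s3.pkl','rb'));
for n in('side','scene'):
    hsv=cv2.cvtColor(d[n]['img'],cv2.COLOR_BGR2HSV)
    p=proj(d[n],[[.549,.281,.09],[.549,.281,.12],[.549,.281,.2]]);print(n,p.round(0).tolist(),[hsv[int(q[1]),int(q[0])].tolist() for q in p])
E
```

```text
side [[287.0, 351.0], [287.0, 339.0], [286.0, 303.0]] [[96, 13, 96], [99, 26, 99], [130, 11, 70]]
scene [[360.0, 197.0], [361.0, 187.0], [362.0, 160.0]] [[98, 10, 99], [96, 13, 99], [98, 10, 98]]
```

Call:
{"op": "step_arm", "data": {"steps": [[-0.008, 0.0035, 0, 0], [-0.016, 0.007, 0, 0], [-0.0247, 0.0105, 0, 0], [-0.031, 0.0133, -0.0015, 0], [-0.038, 0.016, -0.003, 0], [-0.0444, 0.0189, -0.0044, 0], [-0.051, 0.0215, -0.007, 0], [-0.057, 0.0243, -0.0095, 0], [-0.0632, 0.0269, -0.0122, 0], [-0.0632, 0.0269, -0.0122, 0], [-0.0632, 0.0269, -0.0122, 0]], "squeeze": 25}}

```text
clock: 23.6
position: [0.4851, 0.3082, 0.1587]
ee_rot: [-1.367, -0.912, 0.9]
ft_force: [-0.1, 0.3, -1.6]
opening: 0.417
```

```bash
python3 side.py s4 210 250 300 130
```

```text
(no output)
```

View pics/s4.png

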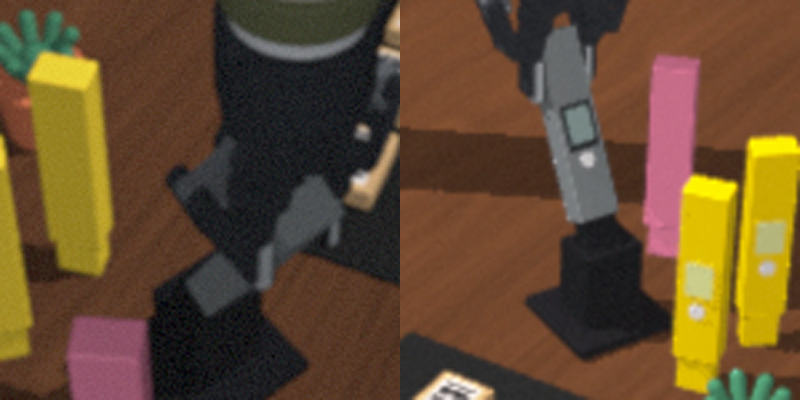

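The tilt works: the scanner leans about 30° with its nose still in the socket and the screen on the upper side. Continuing to about 50°, then a firm squeeze.

Call:
{"op": "step_arm", "data": {"steps": [[-0.0058, 0.0025, -0.0035, 0], [-0.0115, 0.005, -0.007, 0], [-0.0172, 0.0073, -0.0112, 0], [-0.022, 0.0095, -0.0155, 0], [-0.0275, 0.0117, -0.0205, 0], [-0.0325, 0.0138, -0.0256, 0], [-0.0325, 0.0138, -0.0256, 0], [-0.0325, 0.0138, -0.0256, 0]]}}

```text
clock: 24.55
position: [0.4518, 0.3216, 0.1324]
ee_rot: [-1.367, -0.91, 0.902]
ft_force: [0.2, 0.2, -1.2]
opening: 0.416
```

Call:
{"op": "step_arm", "data": {"steps": [[0, 0, 0, 0], [0, 0, 0, 0], [0, 0, 0, 0], [0, 0, 0, 0]], "squeeze": 115}}

```text
clock: 24.95
position: [0.4518, 0.3215, 0.1323]
ee_rot: [-1.367, -0.909, 0.902]
ft_force: [1.0, -0.3, -1.1]
opening: 0.406
```

Call:
{"op": "step_arm", "data": {"steps": [[0.002, -0.001, 0.01, 0], [0.002, -0.001, 0.02, 0], [0.002, -0.001, 0.04, 0], [0.002, -0.001, 0.06, 0], [0.002, -0.001, 0.07, 0], [0.002, -0.001, 0.07, 0], [0.002, -0.001, 0.07, 0]]}}

```text
clock: 25.65
position: [0.4537, 0.3204, 0.2021]
ee_rot: [-1.367, -0.909, 0.902]
ft_force: [0.1, 0.3, -2.6]
opening: 0.406
```

```bash
python3 side.py s5 210 220 290 110; python3 - <<'E'
from h import *
o,d=pickle.load(open('s5.pkl','rb'));c=d['scene'];hsv=cv2.cvtColor(c['img'],cv2.COLOR_BGR2HSV)
# hypothesised nose/tilt projections
u=np.array([.92,-.392,0]);G=o['position']+[0,0,.028]
for th in(0,20,30,40,50,60):
    t=np.radians(th);n=G+.14*(np.sin(t)*u-[0,0,np.cos(t)]);s=n-.104*(np.sin(t)*u-[0,0,np.cos(t)])+.012*(np.cos(t)*u+[0,0,np.sin(t)])
    print(th,'nose',n.round(3),'scene nose',proj(c,[n]).round(0),'screen',proj(c,[s]).round(0),'side nose',proj(d['side'],[n]).round(0))
E
```

```text
0 nose [0.454 0.32  0.09 ] scene nose [[340. 179.]] screen [[343. 147.]] side nose [[331. 396.]]
20 nose [0.498 0.302 0.099] scene nose [[349. 185.]] screen [[345. 147.]] side nose [[310. 370.]]
30 nose [0.518 0.293 0.109] scene nose [[354. 185.]] screen [[346. 146.]] side nose [[301. 357.]]
40 nose [0.537 0.285 0.123] scene nose [[358. 184.]] screen [[347. 145.]] side nose [[293. 342.]]
50 nose [0.552 0.278 0.14 ] scene nose [[361. 181.]] screen [[347. 144.]] side nose [[286. 328.]]
60 nose [0.565 0.273 0.16 ] scene nose [[365. 177.]] screen [[348. 142.]] side nose [[280. 314.]]
```

View pics/s5.png

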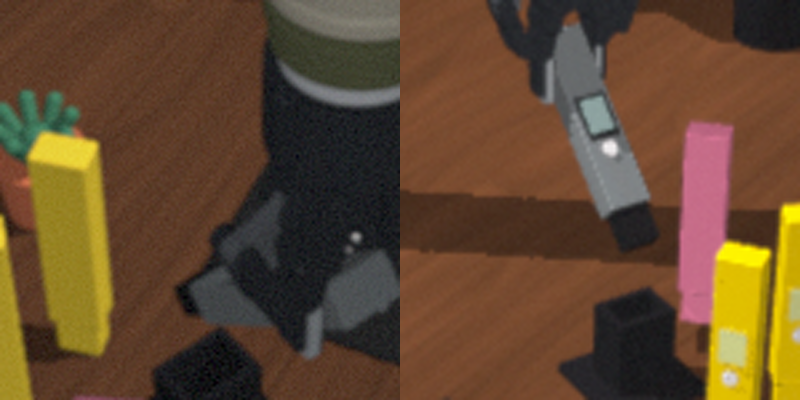

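The scanner is out of the socket and leaning about 48°, with its nose end at scene pixel (360,182), i.e. about (0.552, 0.279, 0.14). Moving over the mid tag.

Call:
{"op": "step_arm", "data": {"steps": [[0, -0.015, 0, 0], [0, -0.04, 0, 0], [-0.002, -0.07, 0, 0], [-0.004, -0.1, 0, 0], [-0.005, -0.13, 0, 0], [-0.006, -0.16, 0, 0], [-0.007, -0.19, 0, 0], [-0.008, -0.22, 0, 0], [-0.0087, -0.245, 0, 0], [-0.0087, -0.2594, 0, 0], [-0.0087, -0.2594, 0, 0], [-0.0087, -0.2594, 0, 0]]}}

```text
clock: 27.0
position: [0.4439, 0.0603, 0.2008]
ee_rot: [-1.366, -0.906, 0.903]
ft_force: [-0.1, 0.2, -0.8]
opening: 0.405
```

```bash
cat > nose.py <<'E'
from h import *
from bench import arm
import sys
o=arm.get_obs();D={n:arm.camera(n) for n in('side','scene','wrist')};pickle.dump((o,D),open(sys.argv[1]+'.pkl','wb'))
print(o['position'],o['opening'])
c=D['scene'];hsv=cv2.cvtColor(c['img'],cv2.COLOR_BGR2HSV).astype(int)
u=np.array([.92,-.392,0]);G=o['position']+[0,0,.028]
for th in(40,48,56):
    t=np.radians(th);a=np.sin(t)*u-[0,0,np.cos(t)];f=np.cos(t)*u+[0,0,np.sin(t)]
    print(th,'nose',(G+.14*a).round(3))
    for n in('scene','side'): print(n,proj(D[n],[G+s*a+k*f for s,k in((.02,.012),(.055,.012),(.11,.012),(.125,.009),(.14,0))]).round(0).tolist())
# grey body in scene: low-sat mid bright, axis by PCA
p=proj(c,[G+.08*(.74*u-[0,0,.67])])[0].astype(int)
m=((hsv[...,1]<50)&(hsv[...,2]>75)).astype(np.uint8);k=np.zeros_like(m);k[p[1]-60:p[1]+60,p[0]-50:p[0]+50]=1;m&=k
n_,lab,st,ce=cv2.connectedComponentsWithStats(m);i=1+np.argmax(st[1:,4]);q=np.argwhere(lab==i)[:,::-1].astype(np.float32)
vx,vy,x0,y0=cv2.fitLine(q,2,0,.01,.01).ravel();s=(q-[x0,y0])@[vx,vy]
print('body blob',st[i],'ends',[x0+vx*s.min(),y0+vy*s.min()],[x0+vx*s.max(),y0+vy*s.max()])
E
python3 nose.py n1; python3 - <<'E'
from h import *
o,d=pickle.load(open('n1.pkl','rb'))
import f2
# tags seen by scene camera (bright on mat)
for n in('scene','side'):
    im=d[n]['img']; 
    for z,P in(('L',(.5357,.0992)),('M',(.5432,.0195)),('R',(.5485,-.0598))): print(n,z,proj(d[n],[[*P,.021]]).round(0).tolist())
E
```

```text
[0.44389154 0.06031401 0.20076978] 0.4051056256140319
40 nose [0.527 0.025 0.122]
scene [[276.0, 181.0], [280.0, 195.0], [288.0, 217.0], [290.0, 224.0], [291.0, 230.0]]
side [[401.0, 221.0], [389.0, 227.0], [372.0, 235.0], [369.0, 238.0], [367.0, 245.0]]
48 nose [0.54  0.02  0.135]
scene [[276.0, 180.0], [281.0, 193.0], [290.0, 215.0], [292.0, 221.0], [293.0, 228.0]]
side [[400.0, 219.0], [388.0, 222.0], [369.0, 227.0], [365.0, 230.0], [362.0, 235.0]]
56 nose [0.551 0.015 0.15 ]
scene [[276.0, 179.0], [282.0, 191.0], [291.0, 212.0], [293.0, 218.0], [295.0, 226.0]]
side [[401.0, 218.0], [387.0, 218.0], [367.0, 219.0], [362.0, 221.0], [359.0, 225.0]]
body blob [ 262  155   36   66 1079] ends [np.float32(267.32925), np.float32(156.88347)] [np.float32(288.9265), np.float32(217.90236)]
scene L [[314.0, 250.0]]
scene M [[296.0, 267.0]]
scene R [[276.0, 285.0]]
side L [[343.0, 306.0]]
side M [[356.0, 278.0]]
side R [[370.0, 253.0]]
```

Call:
{"op": "step_arm", "data": {"steps": [[0.002, 0, -0.015, 0], [0.002, 0, -0.03, 0], [0.002, 0, -0.045, 0], [0.002, 0, -0.058, 0], [0.002, 0, -0.062, 0], [0.002, 0, -0.062, 0], [0.002, 0, -0.062, 0], [0.002, 0, -0.062, 0]]}}

```text
clock: 27.95
position: [0.4468, 0.0614, 0.1397]
ee_rot: [-1.366, -0.909, 0.904]
ft_force: [0.2, 0.1, 0.2]
opening: 0.41
```

```bash
python3 nose.py n2; python3 - <<'E'
from h import *
o,d=pickle.load(open('n2.pkl','rb'))
for n in('side',):
    hsv=cv2.cvtColor(d[n]['img'],cv2.COLOR_BGR2HSV).astype(int)
    m=((hsv[...,1]<50)&(hsv[...,2]>65)).astype(np.uint8);m[:,:330]=0;m[:,420:]=0;m[:215]=0;m[320:]=0
    N,l,st,ce=cv2.connectedComponentsWithStats(m)
    print([ (s.tolist(),e.round(0).tolist()) for s,e in zip(st[1:],ce[1:]) if s[4]>60])
# tags: bright wood blobs in both views, expect centres
for n,z in(('scene',.021),('side',.021)):
    im=d[n]['img'];m=((im[...,2].astype(int)-im[...,0]>35)&(im[...,2]>150)|(im.min(2)>140)).astype(np.uint8)
    roi=np.zeros_like(m);P=[(.544+a*.9965-b*.0837,.019+a*.0837+b*.9965,.003) for a in(-.085,.085) for b in(-.155,.155)]
    cv2.fillConvexPoly(roi,cv2.convexHull(proj(d[n],P).astype(np.int32)),1);m&=roi
    m=cv2.morphologyEx(m,cv2.MORPH_CLOSE,np.ones((5,5)))
    for c in cv2.findContours(m,0,1)[0]:
        if cv2.contourArea(c)>80: print(n,cv2.boundingRect(c),*rect(ray(d[n],cv2.convexHull(c)[:,0],z)))
w=d['wrist'];import f2;f2.find(o,w)
E
```

```text
[0.44680343 0.06137036 0.1397345 ] 0.41034715906609365
40 nose [0.53  0.026 0.06 ]
scene [[278.0, 203.0], [283.0, 217.0], [290.0, 238.0], [292.0, 245.0], [293.0, 251.0]]
side [[394.0, 248.0], [384.0, 253.0], [368.0, 259.0], [365.0, 263.0], [363.0, 268.0]]
48 nose [0.543 0.021 0.074]
scene [[278.0, 202.0], [284.0, 215.0], [292.0, 237.0], [294.0, 243.0], [295.0, 249.0]]
side [[394.0, 247.0], [382.0, 249.0], [365.0, 252.0], [361.0, 254.0], [358.0, 259.0]]
56 nose [0.554 0.016 0.089]
scene [[278.0, 201.0], [284.0, 214.0], [293.0, 234.0], [296.0, 240.0], [297.0, 247.0]]
side [[394.0, 245.0], [381.0, 245.0], [362.0, 244.0], [358.0, 246.0], [355.0, 250.0]]
body blob [ 265  178   35   64 1016] ends [np.float32(270.06277), np.float32(179.39664)] [np.float32(291.14218), np.float32(238.82121)]
[([396, 234, 24, 33, 342], [410.0, 249.0]), ([357, 244, 32, 21, 411], [373.0, 254.0]), ([345, 270, 23, 19, 283], [356.0, 279.0]), ([331, 297, 24, 22, 308], [343.0, 307.0])]
scene (262, 242, 65, 59) [548.5  13.5] [234.8  57.5] 4.9
side (337, 296, 22, 28) [523.5 101.3] [64.8 34.5] 17.9
side (343, 267, 29, 27) [541.1  22.7] [60.9 47.1] 4.1
tag (354, 260, 81, 66) [531.3 100. ] [60.6 54. ] 4.6
```

Call:
{"op": "step_arm", "data": {"steps": [[0, 0, 0, 0], [0, 0, 0, 0], [0, 0, 0, 0], [0, 0, 0, 0], [0, 0, 0, 0], [0, 0, 0, 0], [0, 0, 0, 0], [0, 0, 0, 0], [0, 0, 0, 0], [0, 0, 0, 0]]}}

```text
clock: 29.1
position: [0.4466, 0.0612, 0.1395]
ee_rot: [-1.366, -0.909, 0.904]
ft_force: [0.3, 0.3, -0.6]
opening: 0.408
```

```bash
python3 nose.py n3 | grep -E "^\[|body"; python3 - <<'E'
from h import *
from bench import arm
o,d=pickle.load(open('n3.pkl','rb'))
hsv=cv2.cvtColor(d['side']['img'],cv2.COLOR_BGR2HSV).astype(int)
m=((hsv[...,1]<50)&(hsv[...,2]>65)).astype(np.uint8);m[:,:330]=0;m[:,420:]=0;m[:215]=0;m[320:]=0
N,l,st,ce=cv2.connectedComponentsWithStats(m)
print([ (s.tolist(),e.round(0).tolist()) for s,e in zip(st[1:],ce[1:]) if s[4]>60])
b=[s for s in st[1:] if s[4]>300 and 350<s[0]<365]
if b and abs(b[0][1]-244)<4: arm.sign_off();print('signed off')
E
```

```text
[0.44658384 0.06122971 0.13948592] 0.40753928307559123
body blob [ 265  178   35   64 1015] ends [np.float32(270.05756), np.float32(179.38571)] [np.float32(290.97583), np.float32(238.89958)]
[([396, 234, 24, 33, 341], [410.0, 249.0]), ([358, 244, 32, 21, 408], [373.0, 254.0]), ([345, 270, 23, 19, 279], [356.0, 279.0]), ([330, 297, 25, 22, 313], [343.0, 307.0])]
the job is handed in; nothing more can be done
signed off
```

I straightened the three tags into a row, drew the scanner out, and handed the job in at about 29 s with the scanner still held over the middle tag. No verdict came back.

- **Tags:** In the last clear wrist view the centres were about 79 and 80 mm apart. They were in line within 2 mm and square to the mat within 0.5°. After the scanner was in place, the middle and left tags were unchanged in the side view. The right tag was partly hidden there, so I checked it only through the overall length of the row in the scene view.
- **Scanner:** I gripped it at 115 N. The arm moves only turn about the vertical, so I tilted the scanner by levering its nose against the socket rim under a light grip. It now leans about 43–48° with the screen on the upper side. The nose is an estimated 5–8 mm to the side of the middle tag's centre, at about 0.07 m height. Views taken 1 s apart showed no movement or slip.

**What went wrong or disagreed:**
- **Fingertips:** They sat up to 17 mm behind the reported tool point, not 17 mm ahead as stated. This caused two empty closings over the middle tag.
- **Right tag:** One failed grasp on it pressed at about 22 N and moved it about 8 mm. I grasped it again and placed it.
- **Tilt estimate:** The two cameras differ by a few degrees on the lean, but both values are well inside the allowed range.

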